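Snap a caster into an oven-rack leg and tug-test it on the pull gauge

ROBOT

A 6-joint arm with a two-finger parallel gripper is mounted at the origin on the work surface. World frame = base frame: x ahead of the robot, y to its left, z up, the work surface at z = 0. Lengths are in m, angles in rad, forces in N, time in s.
With the tool pointing down it reaches from about 0.35 to 0.975 m from the base axis. Payload 4.9 kg.
Tool frame: the origin (TCP) lies midway between the tips of the shut fingers; the grasp point (between the pads) lies 19 mm behind it; z points along the fingers, y is the line along which they close (so a half turn about z gives the same grasp; the last joint's range is limited). The gripper opens to 85 mm and grips with 20 to 120 N. Pads are 22 mm wide; open, the fingers measure 114 mm over their backs; the gripper's body (76 mm by 85 mm) begins 54 mm behind the grasp point. The pads swing forward as they close: fully open they stand 13 mm farther back than shut.
Start: joints at [-1.44, 0.053, 1.613, -0, 1.476, -0.119], TCP at [0.155, -0.606, 0.231] pointing down, gripper open.
Joint ranges: [-3.01, 3.01], [-1.01, 2.22], [0.06, 2.58], [-1.02, 4.17], [0.09, 2.62], [-3.14, 3.14]. Speed limits (rad/s): [2.57, 2.57, 3.14, 3.14, 3.14, 3.14].

INTERFACE

Orientations are given as a 3x3 rotation matrix whose columns are the frame's x, y, z axes.
In Python, from station import robot, cams gives the robot as it stands.
- The arm moves only by the shell command python3 -m creep 'ROWS'. ROWS is JSON, a list of rows, each a list of 3 entries, a list of its own where there are three numbers: the shift along the tool's x, y, z in mm, then the turn about the tool's z in degrees, then the finger opening in mm, from 0 to 85.4. A call has 1 to 12 rows; each row shifts and turns the commanded pose from where the row before left it, along the tool's axes as they then stand; what a row does not reach is not made up. A row lasts 1/8 s, in which the tool goes at most 62.5 mm and 10.7 degrees, less where a joint would pass 70% of its speed; a pose out of reach is approached as far as the arm can. A call with a gripper value outside its range is refused whole. The fingers move at their own pace and stop on an object; the grip force is fixed at half the most. Time passes only in rows, so rows that do not move let the fingers close. It gives the time, the measured TCP pose, the force, the opening and the grip force at its end, in the units of the state.
- robot.read_state(): the state, without advancing time (a new reading comes with each control period).
- cams.read_camera(name): name is "side" or "top"; returns a dict with "frame" (420x560x3 uint8, red, green, blue), "K" (3x3 intrinsics, pixels), "k1" (the pictures are not rectified: a ray, as slopes to the right and down, at radius r is drawn at 1 + k1 r^2 times it, then the intrinsics apply), "position" and "attitude" of the camera in the world. Camera axes: x right, y up, looking along -z (the intrinsics and any distortion apply to the point x, -y, -z); pixel columns grow to the right and rows downward; lengths in m; the calibration is good to about 2 mm. A picture is of the moment at which its call begins. There is no depth.
- robot.finish_job(): hands the job in; it is judged then, once.
The state is a dict: "clock": time; "joint_pos": joint angles; "joint_velocities": joint speeds; "effort": joint torques, N m; "tool_pos": TCP position; "ee_rot": TCP orientation; "force": force on the tool from outside, world axes, zero at the start; "torque": the same for the moment, N m; "grip_width": opening from 0.0 (shut) to 1.0 (fully open); "finger_force": force on a finger pad.
Only numpy, scipy, OpenCV 4.12 (cv2) and the standard library are available. Lean on these libraries where they do the work, as an engineer would, in place of code of your own. Each camera call takes 0.05 s, during which the arm holds its last target. There are 200 camera calls.

TASK

Take the red caster from its orange holder and push its stem into the hole of the upturned rack leg on the blue pull gauge until it snaps fully home. Then, still holding it, pull it straight up until the gauge needle stands in the green band (15 N), keep it there for a good second to prove that it is retained, ease off and let go. Never push or pull hard enough to drive the needle into the red, and leave the jar, mallet and screwdriver alone.

Things in the scene. Friction and masses are not known exactly. Their poses are not given: they have to be found in the camera images.
- caster: loose rigid caster, 200 to 300 g, upside down: red wheel (60 mm across, 22 mm wide, axle along y) on top, steel stem below. Origin on the stem axis at the underside of its round collar (34 mm across, 6 mm thick); +z up the axis to the wheel, whose top is 76 mm above the origin. Starts standing in the holder, stem in its hole, collar on its top
- caster_grip (a point): point on the caster's axis 36 mm above its origin, between the fork's two flat steel cheeks: 26 mm wide along the caster's x, outer faces 36 mm apart along its y, from 8 to 52 mm above the origin. Grip here across the cheeks, fingers closing along the caster's y
- stem_tip (a point): lower end of the caster's stem, 41 mm below the caster's origin. The stem is 16 mm thick, tapering to 6 mm over its last 8.5 mm, with a square groove 13 to 30 mm below the origin into which two sprung latches in the leg snap
- holder: fixed orange block 80 x 80 x 52 mm with a loose 20.5 mm hole in the middle, in which the caster's stem starts. Origin at the centre of the underside
- gauge: fixed blue pull gauge: base plate 14 mm thick, 96 mm along y and from 50 mm behind to 115 mm ahead of the origin along x; origin on the underside, on the axis of the leg. White dial lying face up, centred 75 mm along +x, 22 mm high. Two posts, 48 mm high, stand 36 mm to either side of the leg along y
- leg_mouth (a point): centre of the hole mouth on top of the leg, an aluminium block 44 x 44 mm on the gauge's spring, 72 mm above the bench when idle. Hole straight down and through, 17.5 mm, 3 mm chamfer. Home: collar on this face. The latches meet the taper with the collar 12 to 25 mm up; pushing past them takes 4 to 12 N. Then free axial play, 1 to 12 mm, unknown for each leg; holds over 30 N
- leg (a joint): travel of the leg on the gauge's spring in m, up positive, 0 idle, stiffness 8000 N/m both ways: +0.00188 is a pull of 15 N, negative is a push. The resting caster's own weight shows as -0.0003. End stops at 9 mm either way
- needle (a joint): turn of the red dial needle in rad, 0.06 rad per newton, pull positive (counter-clockwise from above), 0 along the gauge's +x. Green band 13 to 17 N (0.78 to 1.02 rad), red from 24 N of pull (1.44 rad) and from 28 N of push (-1.68 rad)
- jar: loose glass grease jar, 52 mm diameter, 70 mm high, bystander; origin at the centre of its underside
- mallet: loose hammer, 240 mm long, lying on the bench, bystander
- driver: loose screwdriver, 200 mm long, lying on the bench, bystander
Things that resemble listed ones, but are neither listed nor needed, are in the scene too. Leave any purple or yellow look-alike of the caster alone.

How it is judged:
On the way, in this order (a step that is already met when the one before it is completed fails the run):
1. the caster is snapped fully home in the leg: collar within 3 mm of the leg's face, on its axis within 3 mm (z of caster in the frame of leg_mouth below 0.003 m and horizontal distance between caster and leg_mouth below 0.003 m and angle between caster's own z axis and vertical below 0.1 rad), for 0.2 s.
2. pulled up by 13 to 17 N for 0.8 s, the caster staying in (collar within 13.5 mm of the leg's face) (value of joint leg between 0.001625 and 0.002125 m and z of caster in the frame of leg_mouth below 0.0135 m and horizontal distance between caster and leg_mouth below 0.003 m), for 0.8 s.
At the end, for the whole second after the job is handed in: the caster sits snapped home in the leg (collar within 3 mm of the leg's face, on its axis within 3 mm, upright within 0.1 rad), released and at rest, the gauge unloaded (leg travel between -2 and +1 mm) (all of step 1 and linear speed of caster below 0.02 m/s and value of joint leg between -0.002 and 0.001 m); the robot touches nothing.
It fails at once if the gauge is pulled into the red (24 N or more) (value of joint leg above 0.003 m).
It fails at once if the gauge is pushed into the red (28 N or more) (value of joint leg below -0.0035 m).
It fails at once if the jar is disturbed (moved 20 mm) (distance of jar from where it was at the start of the episode above 0.02 m).
It fails at once if the mallet is disturbed (moved 20 mm) (distance of mallet from where it was at the start of the episode above 0.02 m).
It fails at once if the screwdriver is disturbed (moved 20 mm) (distance of driver from where it was at the start of the episode above 0.02 m).
It also fails if it takes over 72 s, if anything falls off the work surface, if the arm or the gripper's body presses on something with over 40 N, if the wrist force passes 120 N, or if a joint passes its speed limit or range.

## Working session

There is one attempt and no reset: what is moved stays moved. The work goes in short steps, Python scripts to look and compute and a shell command to move; the robot and the scene stay as the last step left them, time stands still between calls to the robot, and variables do not carry over. Pictures are saved under pics/ and viewed, at most 10 in all, crops included, and the job is handed in when it is done.

```bash
mkdir -p pics; ls; cat > h.py <<'E'
import numpy as np, cv2
from station import robot, cams
def shot(name,fn=None):
    c=cams.read_camera(name)
    if fn: cv2.imwrite(f'pics/{fn}.png',c['frame'][:,:,::-1])
    return c
def ray(c,u,v):
    K=np.array(c['K']);d=cv2.undistortPoints(np.array([[[u,v]]],float),K,np.array([c['k1'],0,0,0,0.]))[0,0]
    return np.array(c['position']),np.array(c['attitude'])@np.array([d[0],-d[1],-1])
def onz(c,u,v,z):
    p,d=ray(c,u,v); return p+d*(z-p[2])/d[2]
def proj(c,P):
    q=np.array(c['attitude']).T@(np.array(P)-c['position']); q=q*[1,-1,-1]
    return cv2.projectPoints(q.reshape(1,1,3),np.zeros(3),np.zeros(3),np.array(c['K']),np.array([c['k1'],0,0,0,0.]))[0][0,0]
E
python3 - <<'E'
from h import *
for n in('top','side'):
    c=shot(n,n+'0'); print(c['K'],c['k1'],c['position'],c['attitude'])
s=robot.read_state(); print(s)
E
```

```text
pics
[[499.96031205   0.         281.88432254]
 [  0.         499.96031205 208.14488852]
 [  0.           0.           1.        ]] -0.027465736778717303 [ 0.33134398 -0.00161626  1.13102554] [[ 0.0510145   0.97665277 -0.20867893]
 [-0.99867388  0.04843773 -0.01744311]
 [-0.00692793  0.20929205  0.97782864]]
[[502.21939238   0.         282.91081822]
 [  0.         502.21939238 214.77077284]
 [  0.           0.           1.        ]] -0.06804503741218244 [-0.09570969  0.72133995  0.98900304] [[-0.73259678  0.4682828  -0.4939769 ]
 [-0.68055031 -0.4907304   0.54409094]
 [ 0.01237895  0.7347754   0.67819752]]
{'clock': 0.1, 'joint_pos': array([-1.44002175e+00,  5.33095622e-02,  1.61411388e+00, -2.87661563e-07,
        1.47600580e+00, -1.19009201e-01]), 'joint_velocities': array([ 0.00068214, -0.00236022, -0.00478883,  0.001088  , -0.00150357,
       -0.00033733]), 'effort': array([ 6.43007388e-04, -3.94900811e+01, -3.71364212e+01, -7.60995840e-05,
        3.92766859e-03,  2.51889389e-06]), 'tool_pos': array([ 0.15441948, -0.60505909,  0.23019993]), 'ee_rot': array([[ 9.68965912e-01,  2.47194265e-01, -2.39778490e-04],
       [ 2.47194285e-01, -9.68964225e-01,  1.82086491e-03],
       [ 2.17770584e-04, -1.82362790e-03, -9.99998313e-01]]), 'force': array([-0.1759182 ,  0.22998005,  0.4117394 ]), 'torque': array([ 0.06573172, -0.01580536,  0.02672422]), 'finger_force': 0.0, 'grip_width': 0.9999813015323481}
```

View pics/top0.png

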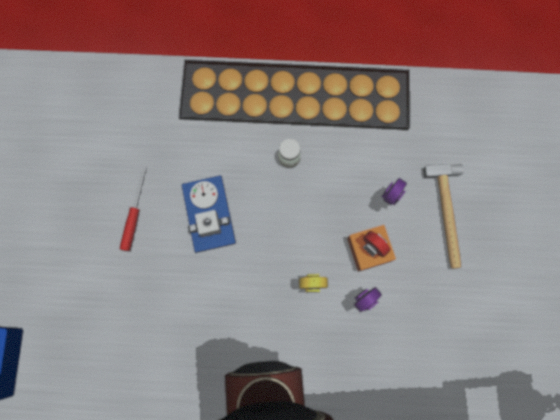

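View pics/side0.png

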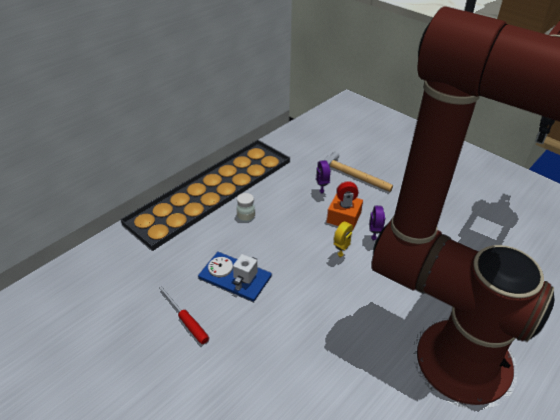

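The top view shows the holder at about (371,247) with the red wheel at (376,243), and the gauge with its leg at (207,222) and dial at (204,193). Yellow and purple look-alikes are nearby. I'll enlarge crops next.

```bash
python3 - <<'E'
import cv2,numpy as np
t=cv2.imread('pics/top0.png');s=cv2.imread('pics/side0.png')
def cr(i,u,v,w,h): return cv2.resize(i[v:v+h,u:u+w],(w*5,h*5),interpolation=cv2.INTER_CUBIC)
# 80x60 each -> 400x300
a=np.hstack([cr(t,335,215,80,60),cr(t,170,190,80,60)]);b=np.hstack([cr(s,310,170,80,60),cr(s,195,245,80,60)])
cv2.imwrite('pics/crops.png',np.vstack([a,b]))
E
```

```text
(no output)
```

View pics/crops.png

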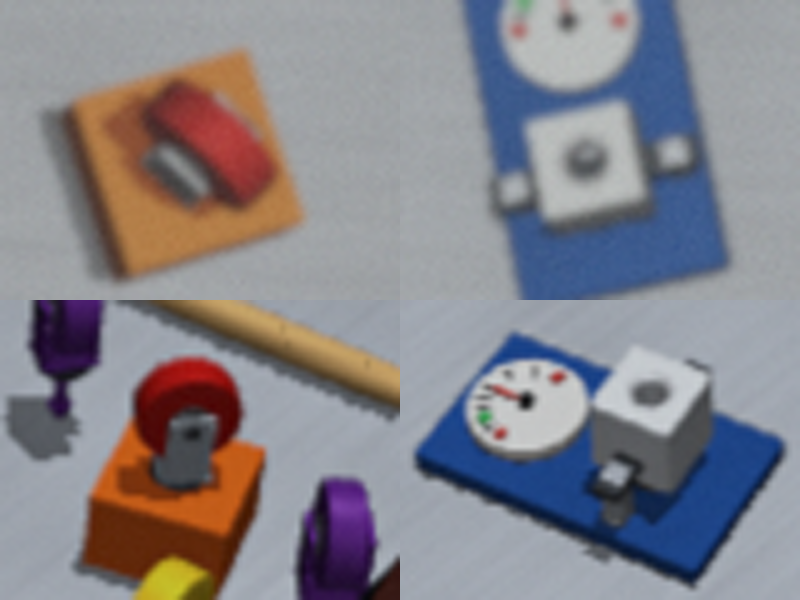

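```bash
cat > fit.py <<'E'
from h import *
from scipy.optimize import least_squares
TH=np.linspace(0,2*np.pi,48,endpoint=False); D=np.c_[np.cos(TH),np.sin(TH)]
def redpts(c,box):
    u0,v0,u1,v1=box;S=8
    f=cv2.resize(c['frame'][v0:v1,u0:u1],None,fx=S,fy=S,interpolation=cv2.INTER_CUBIC).astype(float)
    m=(f[...,0]>70)&(f[...,1]<0.48*f[...,0])&(f[...,2]<0.55*f[...,0])
    m=m&(f[...,1]-f[...,2]<0.16*f[...,0])
    n,l,st,_=cv2.connectedComponentsWithStats(m.astype(np.uint8))
    k=1+np.argmax(st[1:,4]);v,u=np.nonzero(l==k); print('red area px',st[k,4]/64,'box',st[k,:4]/S+[u0,v0,0,0])
    return np.c_[(u+.5)/S-.5+u0,(v+.5)/S-.5+v0]
def wheel(x,y,z,yaw):
    a=np.linspace(0,2*np.pi,60)
    P=np.array([[.03*np.cos(t),s*.011,.046+.03*np.sin(t)] for t in a for s in(-1,1)])
    R=np.array([[np.cos(yaw),-np.sin(yaw),0],[np.sin(yaw),np.cos(yaw),0],[0,0,1]])
    return P@R.T+[x,y,z]
def projn(c,P): 
    return np.array([proj(c,p) for p in P])
def fitw(obs,x0,z=None):
    # obs: list (cam, pts)
    H=[(c,(p@D.T).max(0)) for c,p in obs]
    def f(q):
        w=wheel(q[0],q[1],q[2] if z is None else z,q[-1]*1.0)
        return np.concatenate([(projn(c,w)@D.T).max(0)-h for c,h in H])
    r=least_squares(f,x0,x_scale=[.01]*(len(x0)-1)+[.1],loss='soft_l1',f_scale=.5,diff_step=1e-4)
    return r.x,np.sqrt(np.mean(f(r.x)**2)),r
E
python3 - <<'E'
from fit import *
t,s=shot('top'),shot('side')
# leg
T=np.array([(125,112),(228,98),(250,203),(145,222),(187,157)])/5+[170,190]-.4
S=np.array([(198,105),(234,45),(312,80),(278,140),(251,94)])/5+[195,245]-.4
for n,c,p in(('top',t,T),('side',s,S)):
    q=np.array([onz(c,*a,.072) for a in p])[:,:2]
    print(n,q.round(4).tolist(),'mean4',q[:4].mean(0).round(4),np.linalg.norm(np.diff(q[[0,1,2,3,0]],axis=0),axis=1).round(4))
print('dial',onz(t,203.6-.4,194-.4,.022))
H=np.array([(75,103),(245,50),(302,218),(125,275)])/5+[335,215]-.4
q=np.array([onz(t,*a,.052) for a in H])[:,:2];print('holder',q.mean(0),np.linalg.norm(np.diff(q[[0,1,2,3,0]],axis=0),axis=1))
x,y=q.mean(0)
pt=redpts(t,(355,222,400,265));ps=redpts(s,(330,175,364,215))
for yaw in(-1,-.3,.5,1.1):
  for o in([(t,pt)],[(s,ps)],[(t,pt),(s,ps)]):
    r,e,_=fitw(o,[x,y,yaw],z=.052);print(len(o),r.round(4),e.round(2))
r,e,_=fitw([(t,pt),(s,ps)],[x,y,.052,r[-1]]);print('free z',r.round(4),e.round(2))
E
```

```text
top [[0.5394, 0.2058], [0.5479, 0.1616], [0.5023, 0.1485], [0.4918, 0.193], [0.521, 0.1772]] mean4 [0.5204 0.1772] [0.045  0.0474 0.0457 0.0493]
side [[0.534, 0.2004], [0.55, 0.161], [0.5055, 0.1508], [0.49, 0.1893], [0.5205, 0.1777]] mean4 [0.5199 0.1753] [0.0426 0.0457 0.0415 0.0454]
dial [0.59308011 0.19963134 0.022     ]
holder [ 0.48566881 -0.18204276] [0.07872683 0.07687058 0.0810826  0.07732077]
red area px 243.15625 box [366.    232.5    23.375  22.75 ]
red area px 231.796875 box [337.   181.75  21.    19.25]
1 [ 0.4873 -0.1835 -2.1909] 2.73
1 [ 0.4896 -0.1851 -1.9458] 0.86
2 [ 0.4884 -0.1843 -2.1026] 2.14
1 [ 0.4885 -0.1846  0.6129] 2.86
1 [ 0.4899 -0.1849  0.0173] 1.1
2 [ 0.4884 -0.1843  1.039 ] 2.14
1 [ 0.4885 -0.1846  0.6129] 2.86
1 [ 0.4895 -0.1851  1.1894] 0.85
2 [ 0.4884 -0.1843  1.0389] 2.14
1 [ 0.4871 -0.1838  1.044 ] 2.89
1 [ 0.4895 -0.1851  1.1894] 0.85
2 [ 0.4884 -0.1843  1.0389] 2.14
free z [ 0.4882 -0.1839  0.0525  1.0477] 2.16
```

```bash
python3 - <<'E'
from fit import *
t,s=shot('top'),shot('side')
out=[]
for c,b in((t,(345,215,410,280)),(s,(315,165,380,230))):
    p=redpts(c,b);S=6
    im=cv2.resize(c['frame'][b[1]:b[3],b[0]:b[2],::-1],None,fx=S,fy=S,interpolation=cv2.INTER_CUBIC)
    f=lambda P:np.round((P-[b[0],b[1]]+.5)*S).astype(np.int32)
    cv2.polylines(im,[cv2.convexHull(f(p))],True,(255,255,0),1)
    for yaw,col in((.75,(0,255,0)),(1.0,(255,0,0))):
        w=projn(c,wheel(.4884,-.1843,.052,yaw));cv2.polylines(im,[cv2.convexHull(f(w))],True,col,1)
    out.append(im)
    v=c['frame'][b[1]:b[3],b[0]:b[2]]; 
cv2.imwrite('pics/ov.png',np.hstack(out))
print(t['frame'][232:256:3,366:390:3].tolist()[::2])
E
```

```text
red area px 244.03125 box [365.75  232.5    23.625  22.625]
red area px 230.953125 box [337.   181.75  21.    19.25]
[[[159, 108, 67], [107, 59, 49], [126, 61, 50], [158, 96, 61], [174, 124, 81], [179, 120, 70], [181, 125, 72], [167, 151, 142]], [[96, 47, 47], [132, 52, 52], [148, 52, 52], [155, 49, 50], [163, 56, 54], [166, 81, 75], [165, 118, 87], [176, 127, 82]], [[96, 80, 79], [93, 86, 85], [85, 50, 48], [153, 61, 59], [177, 68, 65], [174, 59, 57], [169, 60, 58], [165, 81, 62]], [[96, 72, 67], [70, 70, 71], [127, 128, 128], [99, 95, 98], [81, 45, 44], [143, 51, 50], [149, 55, 54], [132, 50, 50]]]
```

View pics/ov.png

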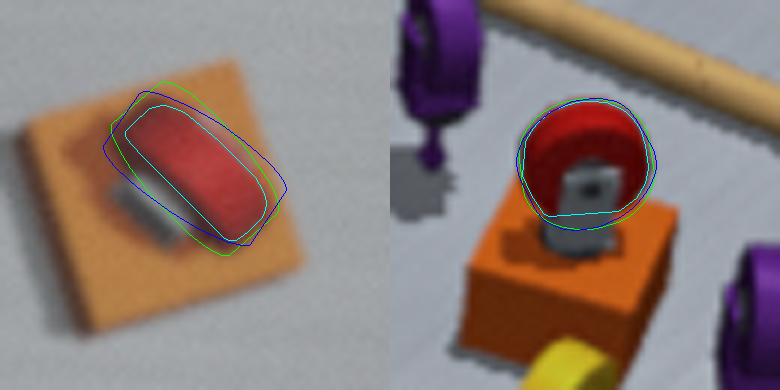

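The overlay shows the position fitting well. The wheel edges are rounded, so the true yaw lies along the red long edges, (127,135)→(230,240) and (190,112)→(265,190) in the 6x crop. I'll work that out and move over at a safe height.

```bash
cat > go.py <<'E'
import sys
from h import *
def go(x,y,z,yawdeg=None):
    s=robot.read_state();R=s['ee_rot'];p=s['tool_pos']
    d=R.T@(np.array([x,y,z])-p)*1000
    yaw=np.degrees(np.arctan2(R[1,0],R[0,0]))
    print('t',round(s['clock'],2),'tcp',p.round(4),'yaw',yaw.round(2),'tilt',R[:2,2].round(4),'shift mm',d.round(1),'turn',None if yawdeg is None else round(-(yawdeg-yaw),1),'F',s['force'].round(1),'T',s['torque'].round(2),'w',round(s['grip_width']*85.4,1),'g',s['finger_force'])
if __name__=='__main__': go(*map(float,sys.argv[1:]))
E
python3 - <<'E'
from fit import *
t=shot('top')
for a,b in(((127,135),(230,240)),((190,112),(265,190)),((115,188),(165,240))):
    d=onz(t,*(np.array(b)/6+[344.5,214.5]),.1)-onz(t,*(np.array(a)/6+[344.5,214.5]),.1);print(np.degrees(np.arctan2(-d[1],-d[0])))
E
python3 -m creep '[[[35,-27,0],0,85],[[35,-27,0],0,85],[[35,-27,0],0,85],[[35,-27,0],0,85],[[35,-27,0],0,85],[[35,-27,0],0,85],[[35,-27,0],0,85],[[35,-27,0],0,85],[[35,-27,0],0,85],[[35,-27,0],0,85],[[35,-27,0],0,85],[[35,-27,0],0,85]]'
python3 go.py .487 -.183 .22 47
```

```text
46.01629444649943
45.247208615704814
45.55609326272332
clock: 1.85
tool_pos: [0.4822, -0.1866, 0.2315]
ee_rot: [[0.969, 0.247, 0.001], [0.247, -0.969, -0.0], [0.0, 0.0, -1.0]]
force: [-0.2, 0.4, 0.6]
grip_width: 0.997
finger_force: 0.0
t 1.85 tcp [ 0.4822 -0.1866  0.2315] yaw 14.31 tilt [ 0.0005 -0.0004] shift mm [ 5.6 -2.3 11.5] turn -32.7 F [-0.2  0.4  0.6] T [ 0.    0.   -0.03] w 85.1 g 0.0
```

```bash
python3 -m creep '[[[5.6,-2.3,0],-7.8,85],[[0,0,0],-7.8,85],[[0,0,0],-7.8,85],[[0,0,0],-7.9,85],[[0,0,20],0,85],[[0,0,20],0,85],[[0,0,20],0,85],[[0,0,0],0,85],[[0,0,0],0,85]]' >/dev/null
python3 go.py .487 -.183 .068 45.6
python3 - <<'E'
from h import *
s=shot('side');t=shot('top')
f=lambda c,u,v:cv2.resize(c['frame'][v:v+100,u:u+100,::-1],None,fx=4,fy=4,interpolation=cv2.INTER_CUBIC)
cv2.imwrite('pics/pre.png',np.hstack([f(s,295,140),f(t,320,195)]))
p=robot.read_state()['tool_pos'];print(proj(s,p)-[295,140],proj(t,p)-[320,195])
E
```

```text
t 2.98 tcp [ 0.4864 -0.1843  0.1714] yaw 45.6 tilt [ 0.0001 -0.0001] shift mm [  1.4  -0.5 103.4] turn -0.0 F [ 0.1 -0.3  0.4] T [ 0.03 -0.02  0.01] w 84.9 g 0.0
[55.3866144  30.73067815] [63.75680289 42.93410487]
```

View pics/pre.png

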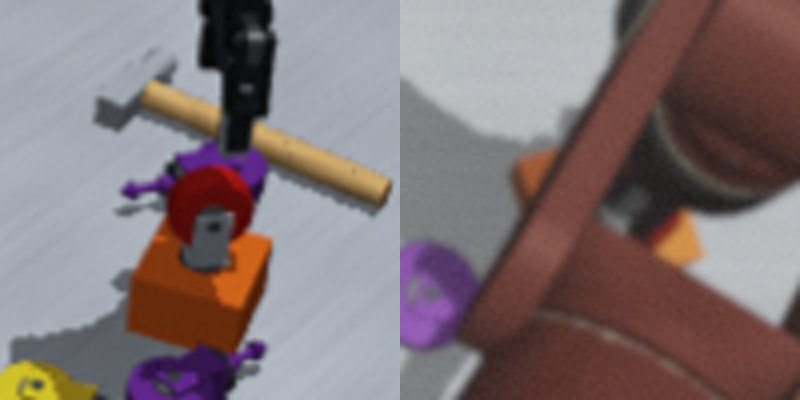

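Both purple look-alikes now lie on their side; they stood on their stem tips, and I felt no contact. The fingers line up over the red caster at (210,208) in the side crop, so I'll descend and grip.

```bash
python3 -m creep '[[[1,-0.5,20],0,85],[[0,0,20],0,85],[[0,0,20],0,85],[[0,0,20],0,85],[[0,0,15],0,85],[[0,0,8],0,85],[[0,0,0],0,85],[[0,0,0],0,85]]'
python3 go.py .487 -.183 .068 45.6
python3 -m creep '[[[0,0,0],0,20],[[0,0,0],0,20],[[0,0,0],0,20],[[0,0,0],0,20],[[0,0,0],0,20],[[0,0,0],0,20],[[0,0,0],0,20],[[0,0,0],0,20]]' >/dev/null
python3 go.py .487 -.183 .068 45.6
```

```text
clock: 4.08
tool_pos: [0.4871, -0.1834, 0.0691]
ee_rot: [[0.7, 0.715, 0.001], [0.715, -0.7, -0.001], [0.0, 0.001, -1.0]]
force: [0.3, -0.6, 0.5]
grip_width: 0.995
finger_force: 0.0
t 4.08 tcp [ 0.4871 -0.1834  0.0691] yaw 45.61 tilt [ 0.0012 -0.0007] shift mm [ 0.2 -0.4  1.1] turn 0.0 F [ 0.3 -0.6  0.5] T [-0.03  0.03 -0.01] w 85.0 g 0.0
t 5.08 tcp [ 0.4871 -0.1835  0.069 ] yaw 45.61 tilt [ 0.001  -0.0007] shift mm [ 0.3 -0.4  1. ] turn 0.0 F [ 0.4 -1.7  5. ] T [-0.08  0.01 -0.02] w 35.4 g 60.57676434516907
```

```bash
python3 -m creep '[[[0,0,-10],0,20],[[0,0,-20],0,20],[[0,0,-20],0,20],[[0,0,-20],0,20],[[0,0,-20],0,20],[[0,0,-10],0,20],[[0,0,0],0,20],[[0,0,0],0,20]]' >/dev/null
python3 go.py .487 -.183 .168 45.6
python3 -m creep '[[[14,-11.4,0],0,20],[[28,-22.8,0],0,20],[[28,-22.8,0],0,20],[[28,-22.8,0],0,20],[[28,-22.8,0],0,20],[[28,-22.8,0],0,20],[[28,-22.8,0],0,20],[[28,-22.8,0],0,20],[[28,-22.8,0],0,20],[[28,-22.8,0],0,20],[[15,-12,0],0,20],[[0,0,0],0,20]]' >/dev/null
python3 -m creep '[[[0,0,0],0,20],[[0,0,0],0,20],[[0,0,0],0,20]]' >/dev/null
python3 go.py .5205 .1772 .168 45.6
python3 - <<'E'
from fit import *
s=shot('side','carry')
f=lambda c,u,v:cv2.resize(c['frame'][v:v+100,u:u+130,::-1],None,fx=6,fy=6,interpolation=cv2.INTER_CUBIC)
cv2.imwrite('pics/pre2.png',f(s,180,200))
p=robot.read_state()['tool_pos']
for n,dz in(('wheelc',.029),('origin',-.017),('tip',-.058)):
    print(n,(proj(s,p+[0,0,dz])-[179.5,199.5])*6)
print('mouth',(proj(s,[.5205,.1772,.072])-[179.5,199.5])*6)
E
```

```text
t 6.08 tcp [ 0.486  -0.1828  0.1674] yaw 45.61 tilt [-0.0015  0.0009] shift mm [ 0.5  0.8 -0.6] turn 0.0 F [-0.7 -0.3 -2.8] T [-0.01 -0.03  0.04] w 35.1 g 61.40788793563843
t 7.95 tcp [0.5198 0.1769 0.1683] yaw 45.54 tilt [ 0.     -0.0001] shift mm [0.7 0.2 0.3] turn -0.1 F [ 0.1  0.1 -1.5] T [ 0.01 -0.   -0.01] w 35.2 g 61.43898010253906
wheelc [381.36715058 161.24967698]
origin [386.31303936 246.50274408]
tip [390.52262604 318.70470193]
mouth [392.74553269 382.71898651]
```

View pics/pre2.png

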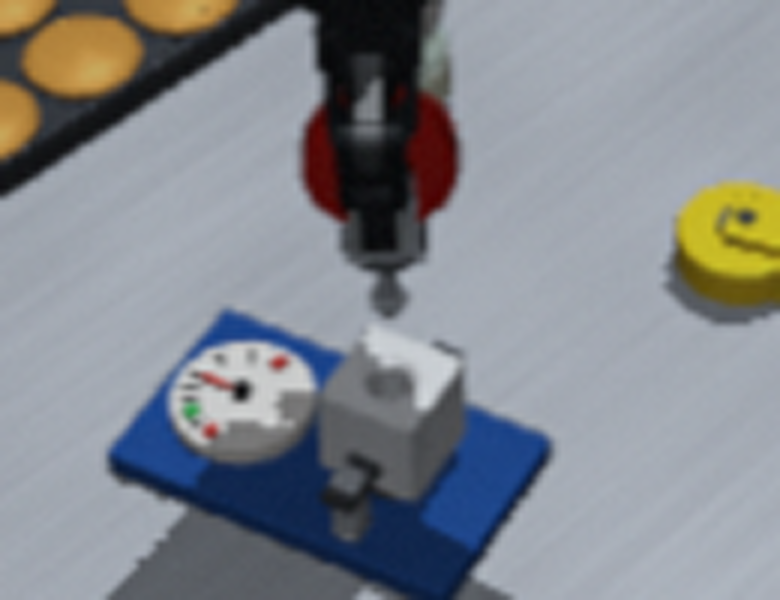

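The tip at (390,313) matches the predicted (390.5,318). The mouth at (391,381) matches (392.7,382.7), so it is aligned to about 1 mm. I'll descend gently.

```bash
python3 -m creep '[[[0.7,0.2,5],0,20],[[0,0,10],0,20],[[0,0,10],0,20],[[0,0,10],0,20],[[0,0,5],0,20],[[0,0,3],0,20],[[0,0,0],0,20],[[0,0,0],0,20]]' >/dev/null
python3 go.py .5205 .1772 .089 45.6
python3 -m creep '[[[0,0,2],0,20],[[0,0,2],0,20],[[0,0,2],0,20],[[0,0,2],0,20],[[0,0,2],0,20],[[0,0,0],0,20],[[0,0,0],0,20]]' >/dev/null
python3 go.py .5205 .1772 .089 45.6
```

```text
t 9.0 tcp [0.5207 0.178  0.1258] yaw 45.61 tilt [0.0008 0.0002] shift mm [-0.8  0.4 36.8] turn 0.0 F [-0.4 -0.3 -3.2] T [ 0.06 -0.03  0.02] w 35.2 g 61.437023878097534
t 9.88 tcp [0.5204 0.1779 0.1153] yaw 45.62 tilt [-0.0001 -0.0001] shift mm [-0.4  0.6 26.3] turn 0.0 F [ 0.2  0.1 -3.6] T [-0.06 -0.01  0.04] w 35.3 g 61.439512968063354
```

```bash
python3 -m creep '[[[0,0,2],0,20],[[0,0,2],0,20],[[0,0,2],0,20],[[0,0,2],0,20],[[0,0,0],0,20]]' >/dev/null
python3 go.py .5205 .1772 .089 45.6
python3 -m creep '[[[0,0,2],0,20],[[0,0,2],0,20],[[0,0,0],0,20]]' >/dev/null
python3 go.py .5205 .1772 .089 45.6
python3 -m creep '[[[0,0,2],0,20],[[0,0,2],0,20],[[0,0,0],0,20]]' >/dev/null
python3 go.py .5205 .1772 .089 45.6
```

```text
t 10.5 tcp [0.5207 0.178  0.1075] yaw 45.61 tilt [0.0006 0.0002] shift mm [-0.7  0.5 18.5] turn 0.0 F [-0.1  0.1 -2. ] T [ 0.05 -0.06 -0.02] w 34.9 g 61.50142550468445
t 10.88 tcp [0.5211 0.1781 0.1041] yaw 45.61 tilt [0.0015 0.0003] shift mm [-1.   0.2 15.1] turn 0.0 F [-0.9 -1.1  4.8] T [-0.04  0.07  0.05] w 35.3 g 62.17341184616089
t 11.25 tcp [0.5201 0.1777 0.0982] yaw 45.61 tilt [-0.0005 -0.0003] shift mm [-0.1  0.7  9.2] turn 0.0 F [ 2.3  0.  -3.1] T [-0.06 -0.48 -0.01] w 35.4 g 61.612032651901245
```

```bash
for i in 1 ; do python3 -m creep '[[[0,0,2],0,20],[[0,0,2],0,20],[[0,0,0],0,20]]' >/dev/null
python3 go.py .5205 .1772 .089 45.6
python3 -m creep '[[[0,0,1],0,20],[[0,0,1],0,20],[[0,0,0],0,20]]' >/dev/null
python3 go.py .5205 .1772 .089 45.6; 
python3 -m creep '[[[0,0,1],0,20],[[0,0,0],0,20]]' >/dev/null
python3 go.py .5205 .1772 .089 45.6; done
```

```text
t 11.62 tcp [0.5202 0.1777 0.0947] yaw 45.61 tilt [-0.0005 -0.0004] shift mm [-0.2  0.6  5.7] turn 0.0 F [ 1.2 -1.5 -2.5] T [-0.21 -0.38 -0.02] w 35.3 g 61.5876567363739
t 12.0 tcp [0.5203 0.1778 0.0931] yaw 45.61 tilt [-0.0003 -0.0003] shift mm [-0.3  0.6  4.1] turn 0.0 F [ 1.3 -1.9 -1.8] T [-0.25 -0.29 -0.04] w 35.3 g 61.5800142288208
t 12.25 tcp [0.5204 0.1779 0.0922] yaw 45.61 tilt [-0.0002 -0.0001] shift mm [-0.4  0.6  3.2] turn 0.0 F [ 1.6 -1.1 -1.3] T [-0.31 -0.29  0.01] w 35.4 g 61.574989557266235
```

```bash

python3 -m creep '[[[0,0,1],0,20],[[0,0,1],0,20],[[0,0,0],0,20]]' >/dev/null
python3 go.py .5205 .1772 .089 45.6
python3 -m creep '[[[0,0,1],0,20],[[0,0,0],0,20]]' >/dev/null
python3 go.py .5205 .1772 .089 45.6
python3 -m creep '[[[0,0,1],0,20],[[0,0,0],0,20]]' >/dev/null
python3 go.py .5205 .1772 .089 45.6
```

```text
t 12.62 tcp [0.5204 0.1779 0.0902] yaw 45.61 tilt [-0. -0.] shift mm [-0.5  0.6  1.2] turn 0.0 F [ 1.4 -1.3 -2. ] T [-0.28 -0.29 -0.  ] w 35.0 g 61.57261848449707
t 12.88 tcp [0.5204 0.1779 0.0892] yaw 45.61 tilt [0. 0.] shift mm [-0.5  0.6  0.2] turn 0.0 F [ 2.  -1.6 -1.8] T [-0.26 -0.29  0.02] w 35.0 g 61.57188177108765
t 13.12 tcp [0.5205 0.178  0.0886] yaw 45.61 tilt [-0.  0.] shift mm [-0.5  0.6 -0.4] turn 0.0 F [ 0.6 -1.8 -1.1] T [-0.27 -0.12  0.03] w 35.5 g 61.87369108200073
```

```bash

python3 -m creep '[[[0,0,1],0,20],[[0,0,0],0,20],[[0,0,0],0,20]]' >/dev/null
python3 go.py .5205 .1772 .089 45.6
python3 -m creep '[[[0,0,1],0,20],[[0,0,0],0,20],[[0,0,0],0,20]]' >/dev/null
python3 go.py .5205 .1772 .089 45.6
```

```text
t 13.5 tcp [0.5205 0.178  0.0879] yaw 45.62 tilt [ 0.0001 -0.    ] shift mm [-0.6  0.5 -1.1] turn 0.0 F [-1.4 -2.6  6.2] T [-0.35  0.41 -0.  ] w 35.5 g 62.46784687042236
t 13.88 tcp [0.5205 0.178  0.0875] yaw 45.62 tilt [-0.0001 -0.    ] shift mm [-0.6  0.5 -1.5] turn 0.0 F [-3.9 -3.5  9.1] T [-0.32  0.67  0.04] w 35.3 g 62.954227924346924
```

```bash
python3 - <<'E'
from h import *
s=shot('side')
cv2.imwrite('pics/home.png',cv2.resize(s['frame'][225:305,190:280,::-1],None,fx=7,fy=7,interpolation=cv2.INTER_CUBIC))
c=shot('top','homet')
E
```

```text
(no output)
```

View pics/home.png

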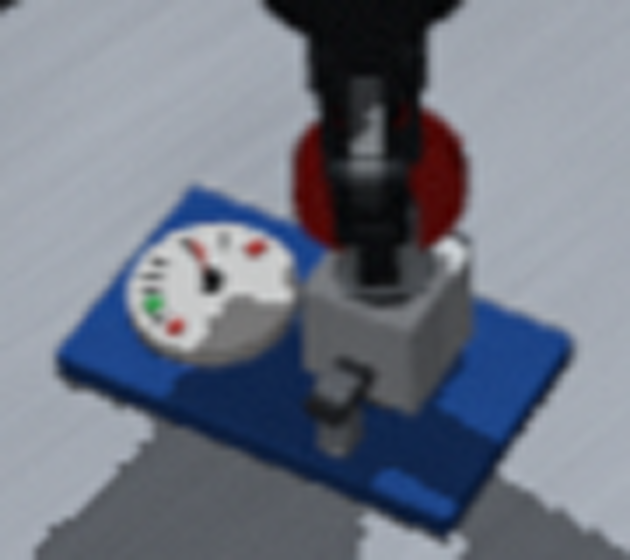

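```bash
cat > needle.py <<'E'
from h import *
HUB=np.array([.5205+.075*np.cos(.285),.1772+.075*np.sin(.285)])
def ang(c):
    # redness of dial resampled to the dial plane (z=.023), 0.5 mm grid
    r=np.arange(.005,.0165,.0005);a=np.radians(np.arange(-130,131,2)-0.)+.285
    X=HUB[0]+r[:,None]*np.cos(a);Y=HUB[1]+r[:,None]*np.sin(a)
    uv=np.array([[proj(c,[x,y,.023]) for x,y in zip(A,B)] for A,B in zip(X,Y)]).astype(np.float32)
    f=cv2.remap(c['frame'],uv[...,0],uv[...,1],cv2.INTER_CUBIC).astype(float)
    w=np.clip(f[...,0]-f[...,1:].max(-1)-12,0,None).sum(0)
    k=np.argmax(np.convolve(w,np.ones(9),'same'));i=np.arange(len(a));m=abs(i-k)<10
    return (w[m]*(a[m]-.285)).sum()/w[m].sum(), w[m].sum()
def report():
    for n in('side','top'):
        x,q=ang(shot(n));print(n,'needle rad %.2f  N %.1f  (w %.0f)'%(x,x/.06,q))
if __name__=='__main__':
    for n,f in(('side','side0'),('top','top0'),('side','carry')):
        c=shot(n);c['frame']=cv2.imread(f'pics/{f}.png')[:,:,::-1];print(f,ang(c))
    report()
E
python3 needle.py; python3 go.py .5205 .1772 .089 45.6
```

```text
side0 (np.float64(-0.27021933081228516), np.float64(6971.0))
top0 (np.float64(0.11360285519704129), np.float64(2008.0))
carry (np.float64(-0.27032772883949535), np.float64(7173.0))
side needle rad -0.73  N -12.2  (w 850)
top needle rad 0.10  N 1.7  (w 13555)
t 14.22 tcp [0.5205 0.178  0.0875] yaw 45.62 tilt [-0.0001 -0.    ] shift mm [-0.6  0.5 -1.5] turn 0.0 F [-3.4 -1.7  9.3] T [-0.41  0.69  0.06] w 35.3 g 62.95003652572632
```

```bash
python3 - <<'E'
from h import *
c=shot('side')
h=onz(c,219.6,264.6,.023)[:2];n=onz(c,195+90/5-.4,245+88/5-.4,.023)[:2];h2=onz(c,190+212/7-.4,225+281/7-.4,.023)[:2]
print(h,h2,np.arctan2(*(n-h)[::-1])-.285)
open('needle.py','a') if 0 else None
s=open('needle.py').read().replace("HUB=np.array([.5205+.075*np.cos(.285),.1772+.075*np.sin(.285)])",f"HUB=np.array([{(h[0]+h2[0])/2:.4f},{(h[1]+h2[1])/2:.4f}])").replace("for n in('side','top')","for n in('side',)")
open('needle.py','w').write(s)
E
python3 needle.py
```

```text
[0.59716641 0.19602115] [0.59627351 0.19584279] 0.061455342631759335
side0 (np.float64(0.004886247582669314), np.float64(13459.0))
top0 (np.float64(0.43981411945226506), np.float64(2366.0))
carry (np.float64(0.0051383141802199325), np.float64(13777.0))
side needle rad -0.72  N -11.9  (w 4630)
```

The needle reads 0.00 rad at idle and −11.9 N now, which agrees with the wrist force (9.3 N plus the caster's weight). I'll unload it and find the axial play.

```bash

python3 -m creep '[[[0,0,-1],0,20],[[0,0,-1],0,20],[[0,0,-1],0,20],[[0,0,0],0,20]]' >/dev/null
python3 go.py .5205 .1772 .089 45.6
python3 -m creep '[[[0,0,-1],0,20],[[0,0,-1],0,20],[[0,0,0],0,20]]' >/dev/null
python3 go.py .5205 .1772 .089 45.6;python3 needle.py|tail -1
python3 -m creep '[[[0,0,-1],0,20],[[0,0,0],0,20]]' >/dev/null
python3 go.py .5205 .1772 .089 45.6;python3 needle.py|tail -1
```

```text
t 14.97 tcp [0.5205 0.1779 0.0888] yaw 45.6 tilt [0.0004 0.0001] shift mm [-0.5  0.5 -0.2] turn 0.0 F [ 1.6 -0.7 -1.3] T [-0.13 -0.35  0.02] w 35.2 g 61.58047556877136
t 15.35 tcp [0.5202 0.1777 0.0908] yaw 45.61 tilt [-0.0005 -0.0004] shift mm [-0.2  0.6  1.8] turn 0.0 F [ 2.9 -2.  -4.4] T [-0.36 -0.62  0.02] w 35.3 g 61.06420040130615
side needle rad 0.14  N 2.3  (w 12888)
t 15.8 tcp [0.5203 0.1779 0.0924] yaw 45.61 tilt [-0.0004 -0.0002] shift mm [-0.3  0.6  3.4] turn 0.0 F [ 2.2 -1.7 -4.5] T [-0.46 -0.47  0.02] w 35.3 g 61.03203356266022
side needle rad 0.10  N 1.7  (w 12422)
```

```bash

python3 -m creep '[[[0,0,-1],0,20],[[0,0,0],0,20]]' >/dev/null
python3 go.py .5205 .1772 .089 45.6
python3 -m creep '[[[0,0,-1],0,20],[[0,0,0],0,20]]' >/dev/null
python3 go.py .5205 .1772 .089 45.6
python3 -m creep '[[[0,0,-1],0,20],[[0,0,0],0,20]]' >/dev/null
python3 go.py .5205 .1772 .089 45.6;python3 needle.py|tail -1
```

```text
t 16.25 tcp [0.5204 0.178  0.0934] yaw 45.61 tilt [-0.0001  0.0001] shift mm [-0.5  0.6  4.4] turn 0.0 F [ 1.5 -2.3 -4.9] T [-0.46 -0.41  0.04] w 35.3 g 61.04603469371796
t 16.5 tcp [0.5204 0.178  0.0944] yaw 45.62 tilt [-0.0001  0.0001] shift mm [-0.5  0.7  5.4] turn 0.0 F [ 1.6 -2.6 -4.1] T [-0.37 -0.33  0.03] w 35.4 g 61.0714852809906
t 16.75 tcp [0.5204 0.178  0.0954] yaw 45.61 tilt [-0.0001  0.0001] shift mm [-0.5  0.6  6.4] turn 0.0 F [ 1.3 -2.1 -4.3] T [-0.37 -0.29 -0.05] w 35.6 g 61.10704779624939
side needle rad 0.04  N 0.7  (w 12291)
```

```bash

python3 -m creep '[[[0,0,-1],0,20],[[0,0,0],0,20]]' >/dev/null
python3 go.py .5205 .1772 .089 45.6
python3 -m creep '[[[0,0,-1],0,20],[[0,0,0],0,20]]' >/dev/null
python3 go.py .5205 .1772 .089 45.6
python3 -m creep '[[[0,0,-1],0,20],[[0,0,0],0,20]]' >/dev/null
python3 go.py .5205 .1772 .089 45.6;python3 needle.py|tail -1
```

```text
t 17.2 tcp [0.5203 0.178  0.0963] yaw 45.61 tilt [-0.0002  0.0001] shift mm [-0.5  0.7  7.3] turn 0.0 F [ 1.4 -1.7 -5.3] T [-0.25 -0.26 -0.05] w 35.3 g 61.16838097572327
t 17.45 tcp [0.5203 0.1779 0.0968] yaw 45.61 tilt [-0.0001  0.0001] shift mm [-0.4  0.7  7.8] turn 0.0 F [ 3.3 -0.7 -7.8] T [-0.23 -0.54 -0.04] w 35.5 g 60.84193289279938
t 17.7 tcp [0.5201 0.1779 0.0975] yaw 45.61 tilt [-0.0004 -0.    ] shift mm [-0.2  0.8  8.5] turn 0.0 F [  4.8  -0.1 -11.6] T [-0.14 -0.92 -0.01] w 35.6 g 60.70397078990936
side needle rad 0.61  N 10.2  (w 9466)
```

```bash

python3 -m creep '[[[0,0,-1],0,20],[[0,0,0],0,20]]' >/dev/null
python3 go.py .5205 .1772 .089 45.6;python3 needle.py|tail -1
python3 go.py .5205 .1772 .089 45.6;python3 needle.py|tail -1
```

```text
t 18.15 tcp [0.52   0.1778 0.0981] yaw 45.61 tilt [-0.0005 -0.0001] shift mm [-0.1  0.8  9.1] turn 0.0 F [  6.7  -0.7 -16.4] T [-0.12 -1.3  -0.01] w 35.4 g 61.260799169540405
side needle rad 0.83  N 13.8  (w 14020)
t 18.35 tcp [0.52   0.1778 0.0981] yaw 45.61 tilt [-0.0006 -0.0001] shift mm [-0.1  0.8  9.1] turn 0.0 F [  6.5  -1.5 -16.8] T [-0.1  -1.29 -0.03] w 35.1 g 61.26031994819641
side needle rad 0.83  N 13.8  (w 14089)
```

```bash

python3 -m creep '[[[0,0,-0.2],0,20],[[0,0,0],0,20],[[0,0,0],0,20],[[0,0,0],0,20],[[0,0,0],0,20]]' >/dev/null
python3 go.py .5205 .1772 .089 45.6;python3 needle.py|tail -1
python3 -m creep '[[[0,0,0],0,20],[[0,0,0],0,20],[[0,0,0],0,20],[[0,0,0],0,20],[[0,0,0],0,20],[[0,0,0],0,20],[[0,0,0],0,20],[[0,0,0],0,20],[[0,0,0],0,20],[[0,0,0],0,20],[[0,0,0],0,20],[[0,0,0],0,20]]' >/dev/null
python3 go.py .5205 .1772 .089 45.6;python3 needle.py|tail -1
python3 - <<'E'
from h import *
s=shot('side')
cv2.imwrite('pics/pull.png',cv2.resize(s['frame'][225:305,190:280,::-1],None,fx=7,fy=7,interpolation=cv2.INTER_CUBIC))
E
```

```text
t 19.18 tcp [0.52   0.1779 0.0982] yaw 45.61 tilt [-0.0006 -0.0001] shift mm [-0.1  0.8  9.2] turn 0.0 F [  6.7  -0.2 -16.6] T [-0.04 -1.32 -0.08] w 34.9 g 61.269609332084656
side needle rad 0.87  N 14.5  (w 11850)
t 20.88 tcp [0.52   0.1778 0.0982] yaw 45.6 tilt [-0.0006 -0.0001] shift mm [-0.1  0.8  9.2] turn 0.0 F [  5.5  -0.  -17.3] T [-0.04 -1.29 -0.04] w 35.3 g 61.270047426223755
side needle rad 0.87  N 14.5  (w 11932)
```

View pics/pull.png

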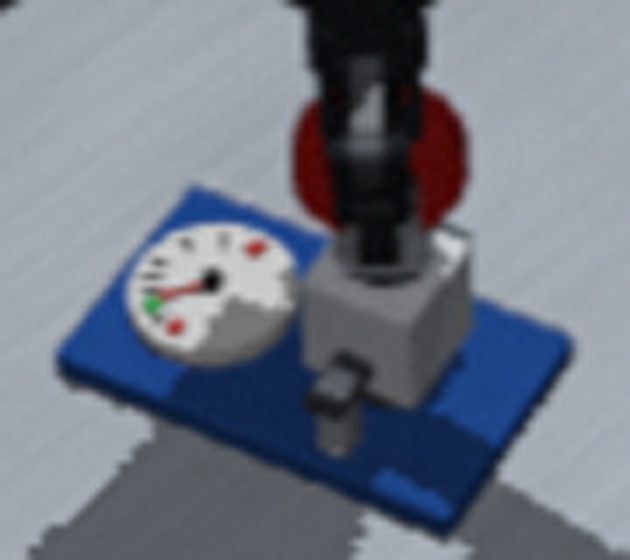

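The needle tip at (158,295) touches the green mark at (152,303), at about 14.5 N. I'll add 0.2 mm to centre it, hold again, then ease back down.

```bash

python3 -m creep '[[[0,0,-0.2],0,20],[[0,0,0],0,20],[[0,0,0],0,20],[[0,0,0],0,20],[[0,0,0],0,20],[[0,0,0],0,20],[[0,0,0],0,20],[[0,0,0],0,20],[[0,0,0],0,20],[[0,0,0],0,20],[[0,0,0],0,20],[[0,0,0],0,20]]' >/dev/null
python3 go.py .5205 .1772 .089 45.6;python3 needle.py|tail -1
python3 -m creep '[[[0,0,1],0,20],[[0,0,1],0,20],[[0,0,1],0,20],[[0,0,1],0,20],[[0,0,1],0,20],[[0,0,1],0,20],[[0,0,1],0,20],[[0,0,1],0,20],[[0,0,1],0,20],[[0,0,0],0,20]]' >/dev/null
python3 go.py .5205 .1772 .089 45.6
```

```text
t 22.62 tcp [0.52   0.1778 0.0983] yaw 45.61 tilt [-0.0005 -0.0001] shift mm [-0.1  0.8  9.3] turn 0.0 F [  7.8  -0.3 -17.6] T [-0.05 -1.35 -0.05] w 35.2 g 61.2525200843811
side needle rad 0.90  N 15.0  (w 13500)
t 24.07 tcp [0.5205 0.178  0.0907] yaw 45.61 tilt [0.0002 0.0001] shift mm [-0.6  0.5  1.7] turn 0.0 F [ 0.5 -0.6 -2.4] T [-0.09 -0.16 -0.04] w 35.5 g 63.17970514297485
```

```bash

python3 -m creep '[[[0,0,1],0,20],[[0,0,1],0,20],[[0,0,0],0,20],[[0,0,0],0,20]]' >/dev/null
python3 go.py .5205 .1772 .089 45.6;python3 needle.py|tail -1
python3 -m creep '[[[0,0,0.7],0,20],[[0,0,0],0,20],[[0,0,0],0,20]]' >/dev/null
python3 go.py .5205 .1772 .089 45.6;python3 needle.py|tail -1
```

```text
t 24.57 tcp [0.5205 0.178  0.0888] yaw 45.61 tilt [0.0002 0.    ] shift mm [-0.5  0.5 -0.2] turn 0.0 F [ 0.4 -1.  -1.3] T [-0.13 -0.16  0.04] w 35.2 g 63.37947607040405
side needle rad -0.11  N -1.9  (w 15935)
t 25.15 tcp [0.5205 0.178  0.0884] yaw 45.62 tilt [0.0002 0.    ] shift mm [-0.6  0.5 -0.6] turn 0.0 F [-1.6 -1.5  1.9] T [-0.17  0.15  0.  ] w 34.9 g 63.69333744049072
side needle rad -0.34  N -5.7  (w 12383)
```

```bash

python3 -m creep '[[[0,0,0],0,50],[[0,0,0],0,60],[[0,0,0],0,75],[[0,0,0],0,85],[[0,0,0],0,85],[[0,0,0],0,85],[[0,0,0],0,85],[[0,0,0],0,85]]' >/dev/null
python3 go.py .5205 .1772 .089 45.6;python3 needle.py|tail -1
python3 -m creep '[[[0,0,-5],0,85],[[0,0,-15],0,85],[[0,0,-20],0,85],[[0,0,-20],0,85],[[0,0,-20],0,85],[[0,0,-20],0,85],[[0,0,-20],0,85],[[0,0,0],0,85],[[0,0,0],0,85],[[0,0,0],0,85]]' >/dev/null
python3 go.py .5205 .1772 .089 45.6;python3 needle.py|tail -1
python3 - <<'E'
from fit import *
s=shot('side','end')
p=redpts(s,(225,220,270,275))
print(fitw([(s,p)],[.5205,.1772,.8],z=.072)[:2], projn(s,[[.5205,.1772,.072+.076]]))
cv2.imwrite('pics/endc.png',cv2.resize(s['frame'][120:320,130:400,::-1],None,fx=2.9,fy=2.9,interpolation=cv2.INTER_CUBIC))
E
```

```text
t 26.35 tcp [0.5204 0.1779 0.088 ] yaw 45.61 tilt [ 0. -0.] shift mm [-0.4  0.6 -1. ] turn 0.0 F [-0.3 -0.8  0.2] T [-0.   -0.    0.01] w 85.0 g 0.0
side needle rad -0.17  N -2.9  (w 11496)
t 27.8 tcp [0.5197 0.1778 0.2066] yaw 45.61 tilt [-0.0024 -0.0005] shift mm [  0.4   1.2 117.6] turn 0.0 F [ 0.8 -0.7 -0.1] T [ 0.01 -0.01  0.02] w 85.0 g 0.0
side needle rad -0.17  N -2.9  (w 11830)
red area px 320.96875 box [232.375 239.     23.875  21.5  ]
(array([0.52229211, 0.17690951, 0.49035886]), np.float64(1.208331333679296)) [[243.67354932 241.5044045 ]]
```

View pics/endc.png

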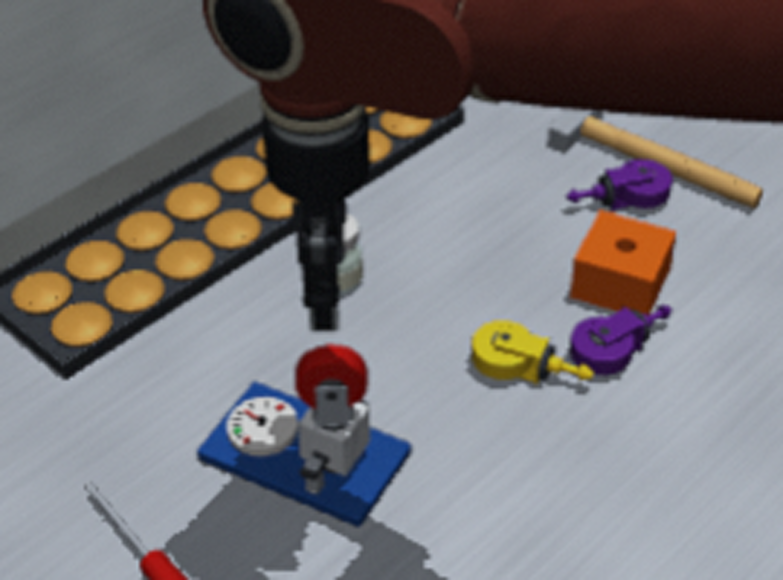

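The red caster sits home in the leg, with the wheel at (332,375) and its collar on the block. The gripper is clear, the needle shows only the caster's own weight, and the jar, mallet and screwdriver are where they were. Handing in.

```bash
python3 -c "
from station import robot; print(robot.finish_job())"
```

```text
the job is handed in; nothing more can be done
None
```

The caster is snapped home in the leg, was held in the green band at about 15 N for over 3 s, then eased back down and released, and the job was handed in at about 28 s; no verdict came back, and the yellow and purple look-alikes fell over early on with no contact seen in the force readings.

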